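# Fetch the long slim core plug from the sample carousel and weigh it

## Robot

A 6-joint arm with a two-finger parallel gripper is mounted at the origin on the work surface. World frame = base frame: x ahead of the robot, y to its left, z up, the work surface at z = 0. Lengths are in m, angles in degrees, forces in N, time in s.
With the tool pointing down it reaches from about 0.35 to 0.85 m from the base axis. Payload 8.1 kg.
Tool frame: the origin (TCP) lies midway between the tips of the shut fingers; the grasp point (between the pads) lies bot.tcp_to_grasp behind it (bot.tcp_to_grasp is the distance from the TCP to the grasp point, in m); z points along the fingers, y is the line along which they close (so a half turn about z gives the same grasp; the last joint's range is limited). The gripper opens to 85 mm and grips with 20 to 120 N. Pads are 22 mm wide; open, the fingers measure 114 mm over their backs; the gripper's body (76 mm by 85 mm) begins 54 mm behind the grasp point. The pads swing forward as they close: fully open they stand 13 mm farther back than shut.
Start: joints at [-79.206, 7.471, 85.268, -0, 87.261, -4.893], TCP at [0.162, -0.578, 0.231] pointing down, gripper open.
Joint ranges: [-169.43, 169.43], [-51.17, 129.36], [1.28, 143.12], [-76.62, 256.62], [0, 156.53], [-152.29, 152.29]. Speed limits (degrees/s): [136.94, 136.94, 159.86, 180, 180, 180].

## Interface

Orientations are given as a 3x3 rotation matrix whose columns are the frame's x, y, z axes.
In Python, from bench import readout, cams, bot gives the robot as it stands.
- The arm moves only by the tool servo_tool, never from a script. Its argument "steps" is a list of rows, each a list of 4 numbers: the shift along the tool's x, y, z in mm, then the turn about the tool's z in degrees. In form: [[x, y, z, spin], ...]. A call has 1 to 8 rows; each row is the pose to reach, as a shift and turn from the pose commanded when the call began, along the tool's axes at that moment; what a row does not reach only later rows make up. A row lasts 1/8 s, in which the tool goes at most 62.5 mm and 10.7 degrees, less where a joint would pass 70% of its speed; a pose out of reach is approached as far as the arm can. A call with a gripper value outside its range is refused whole. "fingers" is the opening, from 0 (shut) to 1 (fully open), set as the call begins (left out, the last holds). The fingers move at their own pace and stop on an object; "force" is the grip in N (left out, the last holds). Time passes only in rows, so rows that repeat a pose let the fingers close. It gives the time, the measured TCP pose, the force, the opening and the grip force at its end, in the units of the state.
- readout.get_state(): the state, without advancing time (a new reading comes with each control period).
- cams.camera(name): name is "side" or "top"; returns a dict with "image" (480x640x3 uint8, red, green, blue), "camera_matrix" (3x3 intrinsics, pixels), "world_to_cam" (4x4, takes a point from world to camera coordinates). Camera axes: x right, y up, looking along -z (the intrinsics and any distortion apply to the point x, -y, -z); pixel columns grow to the right and rows downward; lengths in m; the calibration is good to about 2 mm. A picture is of the moment at which its call begins. There is no depth.
- bot.hand_in(): hands the job in; it is judged then, once.
The state is a dict: "clock": time; "joint_positions": joint angles; "joint_velocities": joint speeds; "tau": joint torques, N m; "ee_pos": TCP position; "eef_rot": TCP orientation; "ft_force": force on the tool from outside, world axes, zero at the start; "ft_torque": the same for the moment, N m; "width": opening from 0.0 (shut) to 1.0 (fully open); "grasp_force": force on a finger pad.
Only numpy, scipy, OpenCV 4.12 (cv2) and the standard library are available. Lean on these libraries where they do the work, as an engineer would, in place of code of your own. Each camera call takes 0.05 s, during which the arm holds its last target. There are 200 camera calls.

## Task

Take the T-handle and turn the sample carousel until the bay holding the long slim core plug stands in the middle of the open window of the wire guard. Then lift that plug out through the window and set it down gently, upright, in the middle of the balance's pan.

Things in the scene. Friction and masses are not known exactly. Their poses are not given: they have to be found in the camera images.
- long_slim_plug: Grey stone cylinder, 25 mm diameter, 75 mm long, about 0.1 kg; the only plug both slim and long. Origin: centre of its underside; z along its length. It stands loose and upright on the deck (50 mm above the table) in one of the carousel's six bays, a sleeve 28 mm inside, 28 mm high. Other plugs are the same stone: one as slim but 45 mm long, the others 38 mm wide.
- handle (a point): Centre of the carousel's black T-handle bar, on its vertical turning axis, 177 mm above the table. Bar 70 mm long (point x), 14 mm thick (y), 24 mm high; on a 22 mm shaft. It turns the 256 mm aluminium deck with it, one to one, at least 180 degrees either way, with light friction (0.1 N m), and stays where left. Bays lie 95 mm from the axis, 60 degrees apart, the first at point -x.
- window (a point): Where a bay stands when in mid-window: 95 mm from the turning axis, at deck height. Its -x axis points outward through the window, roughly to the robot; a grey tongue at the stand's foot marks it. A fixed wire guard, 141 mm high, covers the deck elsewhere: radial wires every 30 degrees, 45 to 136 mm from the axis, posts at 136 mm; it is open 60 degrees to each side. Stand: 140 mm radius.
- pan (a point): Centre of the top of the bench balance's pan: a flat fixed steel disc, 120 mm in diameter, 68 mm above the table; it does not sink. The white case is 220 x 170 mm, its top 51 mm high, and extends 150 mm from the pan's centre along point -x (keypad side, roughly to the robot), 70 mm along +x and 85 mm to each side. z points up.
Not all that is in view belongs to the job. Leave any purple or turquoise look-alike of the long_slim_plug alone.

How it is judged (in metres and radians):
On the way:
1. the long slim plug, still standing in its bay, has been turned to the middle of the window (within 28 mm horizontally of it) (horizontal distance between long_slim_plug and window below 0.028 m and height (world z) of long_slim_plug between 0.044 and 0.056 m and angle between long_slim_plug's own z axis and vertical below 0.2 rad), for 0.2 s.
At the end, for the whole second after the job is handed in: The long slim plug stands upright (within 0.15 rad) and at rest (under 20 mm/s) on the balance's pan, its foot within 6 mm of the pan's height and within 30 mm of the pan's centre, released (horizontal distance between long_slim_plug and pan below 0.03 m and z of long_slim_plug in the frame of pan between -0.006 and 0.006 m and angle between long_slim_plug's own z axis and vertical below 0.15 rad and linear speed of long_slim_plug below 0.02 m/s); the robot touches nothing.
It fails at once if the long slim plug is dropped or thrown (moves faster than 0.6 m/s with no finger on it: a fall of about 2 cm) (linear speed of long_slim_plug above 0.6 m/s and contact force between the fingers and long_slim_plug below 0.1 N).
It also fails if it takes over 51 s, if anything falls off the work surface, if the arm or the gripper's body presses on something with over 40 N, if the wrist force passes 120 N, or if a joint passes its speed limit or range.

## Working session

There is one attempt and no reset: what is moved stays moved. The work goes in short steps, Python scripts to look and compute and a tool call to move; the robot and the scene stay as the last step left them, time stands still between calls to the robot, and variables do not carry over. Pictures are saved under pics/ and viewed, at most 10 in all, crops included, and the job is handed in when it is done.

Besides the shell and the picture viewer there is one more tool, called after "Request:" as name(argument=value, ...), one argument or row to a line, values as JSON. servo_tool: Moves the arm, as the interface text tells. Its arguments: {"type":"object","properties":{"steps":{"type":"array"},"fingers":{"type":"number"},"force":{"type":"number"}},"required":["steps"]}

```bash
mkdir -p pics; python3 - <<'E'
from bench import readout,cams,bot
import cv2,numpy as np
np.set_printoptions(precision=4,suppress=True)
for n in("side","top"):
    c=cams.camera(n); cv2.imwrite(f"pics/{n}0.png",c["image"][:,:,::-1]); print(n,c["camera_matrix"],c["world_to_cam"],[k for k in c])
s=readout.get_state(); print(s["clock"],s["ee_pos"],s["eef_rot"],s["width"],bot.tcp_to_grasp)
E
```

```text
side [[524.7167   0.     321.8937]
 [  0.     524.7167 234.9252]
 [  0.       0.       1.    ]] [[-0.9973 -0.0739 -0.0022  0.4531]
 [ 0.0397 -0.5612  0.8267 -0.112 ]
 [-0.0623  0.8244  0.5626 -1.0676]
 [ 0.      0.      0.      1.    ]] ['image', 'camera_matrix', 'world_to_cam']
top [[485.0256   0.     326.6719]
 [  0.     485.0256 238.3585]
 [  0.       0.       1.    ]] [[ 0.0078 -0.9999  0.0063  0.036 ]
 [ 0.9946  0.0084  0.1038 -0.4691]
 [-0.1038  0.0055  0.9946 -1.087 ]
 [ 0.      0.      0.      1.    ]] ['image', 'camera_matrix', 'world_to_cam']
0.1 [ 0.1622 -0.5771  0.2303] [[ 0.9628  0.2704 -0.0003]
 [ 0.2704 -0.9627  0.0017]
 [ 0.0001 -0.0017 -1.    ]] 1.000420932300158 0.0187
```

View pics/side0.png

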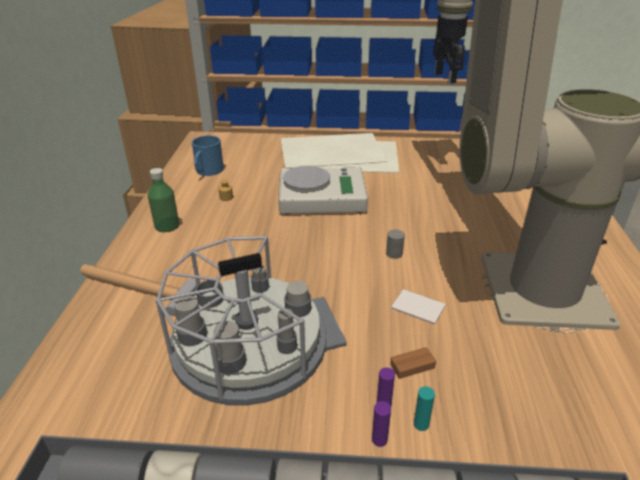

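View pics/top0.png

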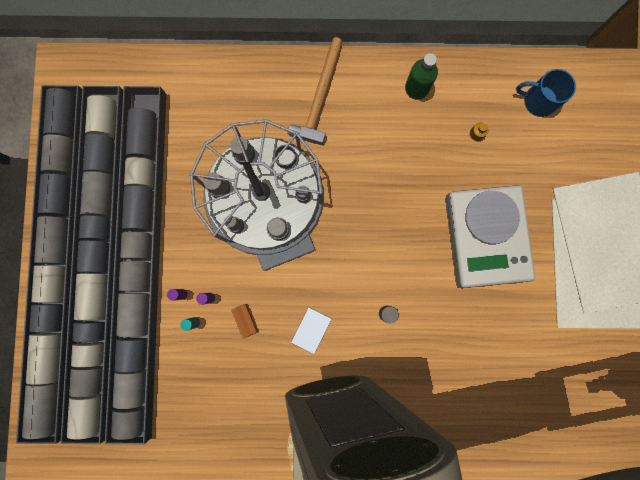

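Side view: the carousel is at about (245,320), the balance at (307,180), purple and turquoise decoys at (385,385), (381,425) and (424,408), and a loose stub at (396,243). Top view: carousel at about (258,193), tongue at (287,252), pan at (492,217). Next is a close crop of both.

```bash
python3 - <<'E'
import cv2,numpy as np
t=cv2.imread("pics/top0.png")[110:280,180:340];s=cv2.imread("pics/side0.png")[230:400,150:350]
f=lambda i:cv2.resize(i,(400,int(400*i.shape[0]/i.shape[1])),interpolation=cv2.INTER_CUBIC)
a,b=f(t),f(s);h=max(len(a),len(b));p=lambda i:cv2.copyMakeBorder(i,0,h-len(i),0,0,0)
cv2.imwrite("pics/crop1.png",np.hstack([p(a),p(b)]))
E
```

```text
(no output)
```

View pics/crop1.png

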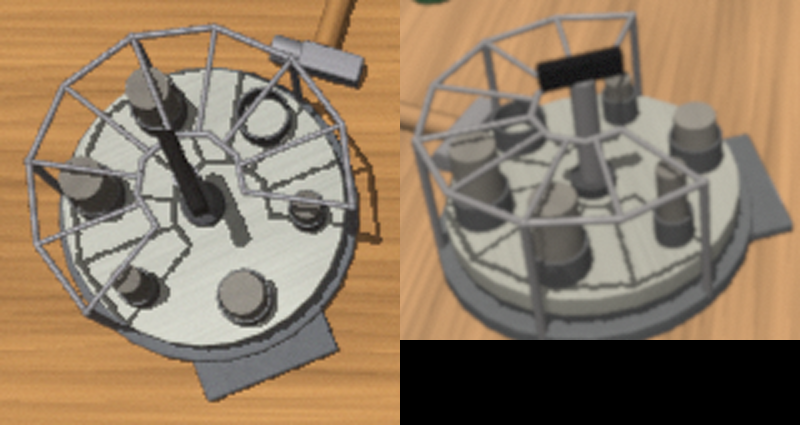

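The carousel's candidates in the top view are:
- Slim at (231,221), which is (286,332) in the side view. It is tall and leans far in the top view, so it is the long one.
- Slim at (303,194), or (260,280) in the side view, which is short.
- Wide plugs at (279,228), (217,185) and (240,150).
- An empty bay at (287,158).

I choose the slim plug at top (231,221). Now I'll measure it.

```bash
cat > h.py <<'E'
import cv2,numpy as np
from bench import readout,cams,bot
np.set_printoptions(precision=4,suppress=True)
def cast(c,uv,z):
    M=c["world_to_cam"];R,t=M[:3,:3],M[:3,3];C=-R.T@t
    p=np.atleast_2d(np.array(uv,float));K=c["camera_matrix"]
    d=np.c_[(p[:,0]-K[0,2])/K[0,0],-(p[:,1]-K[1,2])/K[1,1],-np.ones(len(p))]@R
    return C+d*((z-C[2])/d[:,2])[:,None]
def blob(m,seed=None):
    n,l,s,ce=cv2.connectedComponentsWithStats(m.astype(np.uint8))
    k=l[seed[1],seed[0]] if seed else 1+np.argmax(s[1:,4])
    return l==k
def ang(v):return np.degrees(np.arctan2(v[1],v[0]))
E
cat > m.py <<'E'
from h import *
t=cams.camera("top");s=cams.camera("side")
I=t["image"].astype(int);mx,mn=I.max(2),I.min(2);g=(mx-mn<28)
yy,xx=np.mgrid[:480,:640]
box=lambda a,b,c,d:(xx>a)&(xx<b)&(yy>c)&(yy<d)
def circ(m,z):
    c,_=cv2.findContours(m.astype(np.uint8),cv2.RETR_EXTERNAL,cv2.CHAIN_APPROX_NONE);c=max(c,key=cv2.contourArea)
    h=cv2.convexHull(c)[:,0];P=cast(t,c[:,0],z)[:,:2]
    H=cast(t,h,z)[:,:2]
    (x,y),r=cv2.minEnclosingCircle(H.astype(np.float32));return np.array([x,y]),r
m=box(185,340,125,256)&g&(mn>165);m=cv2.morphologyEx(m.astype(np.uint8),cv2.MORPH_CLOSE,np.ones((9,9)));print("deck",circ(blob(m),.05))
m=box(460,525,185,250)&g&(mn>100)&(mx<185);m=cv2.morphologyEx(m.astype(np.uint8),cv2.MORPH_OPEN,np.ones((3,3)))
print("pan",circ(blob(m),.068),"pancol",I[217,492],I[195,460])
w=box(440,540,180,295)&g&(mn>185);r=cv2.minAreaRect(np.argwhere(w)[:,::-1].astype(np.float32));print("case",r,cast(t,cv2.boxPoints(r),.051)[:,:2])
J=s["image"].astype(int)
b=blob(box2:=((J.max(2)<45)&(xx>210)&(xx<270)&(yy>245)&(yy<285)));q=np.argwhere(b)[:,::-1];r=cv2.minAreaRect(q.astype(np.float32));B=cv2.boxPoints(r)
print("bar",len(q),r,cast(s,B,.177)[:,:2], "c",cast(s,[r[0]],.179)[:,:2])
print("plugtop",cast(t,[[230.8,220.8]],.125),"tongue",cast(t,[[264.8,270],[316,249.2]],.01))
E
python3 m.py
```

```text
deck (array([0.5888, 0.2013]), 0.14797672629356384)
pan (array([ 0.5176, -0.3271]), 0.06328319013118744) pancol [142 137 145] [194 192 177]
case ((465.0, 258.0), (0.0, 0.0), 0.0) [[ 0.4246 -0.269 ]
 [ 0.4246 -0.269 ]
 [ 0.4246 -0.269 ]
 [ 0.4246 -0.269 ]]
bar 497 ((239.80987548828125, 264.4165954589844), (12.76075553894043, 41.09086227416992), 77.6609115600586) [[0.6092 0.1845]
 [0.5482 0.156 ]
 [0.538  0.1892]
 [0.5973 0.2161]] c [[0.5727 0.1894]]
plugtop [[0.4935 0.2408 0.125 ]] tongue [[0.3958 0.1816 0.01  ]
 [0.4449 0.0642 0.01  ]]
```

Measurements:
- The axis is at about (0.573, 0.189). The plug is 95 mm from it at 147°, and the bar lies along about 26.5°.
- The window faces 203°, so the carousel must turn about +56° counter-clockwise, which is negative tool spin.
- The pan is at (0.518, −0.327).

Moving to the handle.

Request:
servo_tool(
  steps=[
    [38,-39,0,-1],
    [76,-79,0,-3],
    [113,-118,0,-4],
    [151,-157,0,-6],
    [189,-196,0,-7],
    [227,-236,0,-8],
    [264,-275,0,-10],
    [302,-314,0,-11],
  ],
  fingers=1,
)

```text
clock: 1.2
ee_pos: [0.3686, -0.1921, 0.2314]
eef_rot: [[0.893, 0.45, 0.0], [0.45, -0.893, -0.0], [0.0, 0.001, -1.0]]
ft_force: [0.3, 0.5, -0.1]
width: 0.998
grasp_force: 0.0
```

```bash
cat > go.py <<'E'
from h import *
import sys
# target x y z toolx-angle -> local shift mm + spin
x,y,z,a=map(float,sys.argv[1:])
s=readout.get_state();p=np.array(s["ee_pos"]);R=np.array(s["eef_rot"])
print("t",s["clock"],p,"ang",ang(R[:,0]),"F",s["ft_force"],"w",s["width"],s["grasp_force"],"j6",s["joint_positions"][5])
print("shift",(R.T@(np.array([x,y,z])-p))*1000,"spin",(ang(R[:,0])-a+180)%360-180)
E
python3 go.py .573 .189 .231 26.5
```

```text
t 1.2 [ 0.3686 -0.1921  0.2314] ang 26.715305320636755 F [ 0.3491  0.5155 -0.0765] w 0.9975048968789124 0.0 j6 28.681256507421026
shift [ 353.9301 -248.4952    0.3303] spin 0.21530532063675878
```

Request:
servo_tool(
  steps=[
    [44,-31,0,0],
    [88,-62,0,0],
    [133,-93,0,0],
    [177,-124,0,0],
    [221,-155,0,0],
    [265,-186,0,0],
    [310,-217,0,0],
    [354,-248,0,0],
  ],
)

```text
clock: 2.2
ee_pos: [0.5736, 0.1886, 0.2311]
eef_rot: [[0.893, 0.449, -0.0], [0.449, -0.893, -0.0], [-0.0, 0.0, -1.0]]
ft_force: [1.2, -1.2, 1.0]
width: 1.007
grasp_force: 0.0
```

Request:
servo_tool(
  steps=[
    [0,0,0,0],
    [0,0,0,0],
  ],
)

```text
clock: 2.45
ee_pos: [0.5727, 0.1867, 0.2307]
eef_rot: [[0.893, 0.45, -0.001], [0.45, -0.893, -0.001], [-0.001, 0.0, -1.0]]
ft_force: [-0.6, 0.3, -0.2]
width: 0.997
grasp_force: 0.0
```

```bash
python3 go.py .573 .189 .162 26.5; python3 - <<'E'
from h import *
t=cams.camera("top");s=cams.camera("side")
f=lambda i:cv2.resize(i[:,:,::-1],(400,400),interpolation=cv2.INTER_CUBIC)
cv2.imwrite("pics/b.png",np.hstack([f(t["image"][100:280,170:350]),f(s["image"][180:360,140:320])]))
E
```

```text
t 2.45 [0.5727 0.1867 0.2307] ang 26.724089383823742 F [-0.6404  0.3023 -0.1603] w 0.9965331380373346 0.0 j6 76.47219318736404
shift [ 1.4341 -1.8974 68.7332] spin 0.22408938382375254
```

View pics/b.png

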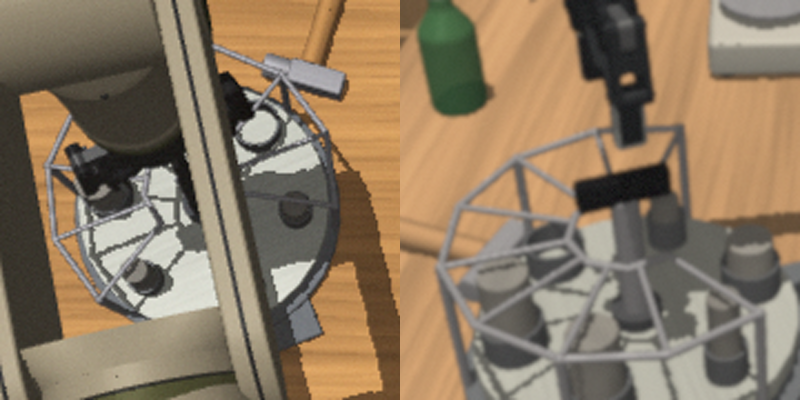

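The side view shows the open fingers at crop (630,130), directly above the bar at (622,187). The bay layout is unchanged. Descending to grip.

Request:
servo_tool(
  steps=[
    [0,-1,17,0],
    [1,-1,34,0],
    [1,-1,51,0],
    [1,-1,68,0],
    [1,-1,68,0],
  ],
)

```text
clock: 3.18
ee_pos: [0.572, 0.1879, 0.1606]
eef_rot: [[0.893, 0.449, -0.004], [0.449, -0.893, -0.001], [-0.004, -0.001, -1.0]]
ft_force: [-0.4, -0.5, 0.3]
width: 0.999
grasp_force: 0.0
```

Request:
servo_tool(
  steps=[
    [0,0,0,0],
    [0,0,0,0],
    [0,0,0,0],
    [0,0,0,0],
    [0,0,0,0],
    [0,0,0,0],
  ],
  fingers=0,
  force=40,
)

```text
clock: 3.92
ee_pos: [0.574, 0.188, 0.1641]
eef_rot: [[0.894, 0.449, 0.001], [0.449, -0.894, -0.0], [0.001, 0.001, -1.0]]
ft_force: [-0.4, -3.4, 4.5]
width: 0.217
grasp_force: 39.1
```

Request:
servo_tool(
  steps=[
    [0,0,0,-5],
    [0,0,0,-11],
    [0,0,0,-17],
    [0,0,0,-23],
    [0,0,0,-29],
    [0,0,0,-35],
    [0,0,0,-41],
    [0,0,0,-46],
  ],
)

```text
clock: 4.92
ee_pos: [0.5727, 0.1891, 0.1641]
eef_rot: [[0.294, 0.956, -0.001], [0.956, -0.294, 0.001], [0.001, -0.001, -1.0]]
ft_force: [-6.8, 1.0, 9.1]
width: 0.217
grasp_force: 39.7
```

Request:
servo_tool(
  steps=[
    [0,0,0,-4],
    [0,0,0,-8],
    [0,0,0,-10],
    [0,0,0,-10],
    [0,0,0,-10],
  ],
)

```text
clock: 5.55
ee_pos: [0.5724, 0.1892, 0.164]
eef_rot: [[0.127, 0.992, -0.002], [0.992, -0.127, 0.001], [0.001, -0.002, -1.0]]
ft_force: [-8.2, 2.0, 10.0]
width: 0.216
grasp_force: 39.8
```

```bash
python3 go.py .573 .189 .162 83; python3 - <<'E'
from h import *
t=cams.camera("top");s=cams.camera("side")
f=lambda i:cv2.resize(i[:,:,::-1],(400,400),interpolation=cv2.INTER_CUBIC)
cv2.imwrite("pics/c.png",np.hstack([f(t["image"][100:280,170:350]),f(s["image"][220:400,160:340])]))
E
```

```text
t 5.55 [0.5724 0.1892 0.164 ] ang 82.72698300240282 F [-8.2265  1.9761  9.9587] w 0.2155987020688714 39.779271483421326 j6 20.61529089074212
shift [-0.0753  0.6363  2.0447] spin -0.2730169975971819
```

View pics/c.png

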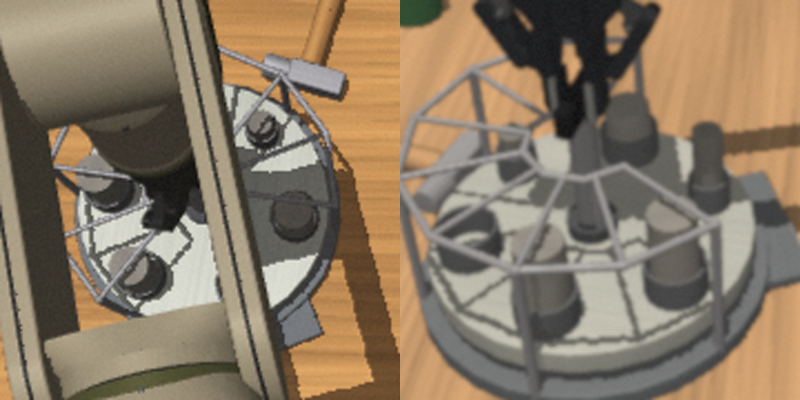

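The slim plug has moved to side crop (707,140), beside the tongue. I'll release, lift and measure it again.

Request:
servo_tool(
  steps=[
    [0,0,0,0],
    [0,0,0,0],
    [0,0,0,0],
    [0,0,0,0],
    [0,0,0,0],
  ],
  fingers=1,
)

```text
clock: 6.28
ee_pos: [0.5735, 0.1882, 0.1632]
eef_rot: [[0.127, 0.992, -0.0], [0.992, -0.127, -0.0], [-0.0, -0.0, -1.0]]
ft_force: [-0.3, 0.4, -0.4]
width: 1.002
grasp_force: 0.0
```

Request:
servo_tool(
  steps=[
    [0,0,-20,0],
    [0,0,-45,0],
    [0,0,-70,0],
    [0,0,-80,10],
    [0,0,-80,20],
    [0,0,-80,30],
    [0,0,-80,40],
    [0,0,-80,50],
  ],
)

```text
clock: 7.28
ee_pos: [0.5739, 0.1883, 0.2452]
eef_rot: [[0.845, 0.535, 0.002], [0.535, -0.845, 0.0], [0.002, 0.001, -1.0]]
ft_force: [-0.9, -0.4, 0.1]
width: 1.0
grasp_force: 0.0
```

Request:
servo_tool(
  steps=[
    [0,50,0,10],
    [0,105,0,10],
    [0,150,0,10],
    [0,150,0,10],
    [0,150,0,10],
  ],
)

```text
clock: 7.9
ee_pos: [0.6546, 0.0622, 0.2444]
eef_rot: [[0.923, 0.385, 0.001], [0.385, -0.923, 0.0], [0.001, -0.0, -1.0]]
ft_force: [-0.1, 0.5, 0.7]
width: 1.0
grasp_force: 0.0
```

```bash
python3 go.py .4857 .1517 .2 23; python3 - <<'E'
from h import *
t=cams.camera("top");s=cams.camera("side")
f=lambda i:cv2.resize(i[:,:,::-1],(400,400),interpolation=cv2.INTER_CUBIC)
cv2.imwrite("pics/d.png",np.hstack([f(t["image"][160:280,220:340]),f(s["image"][240:360,240:360])]))
E
```

```text
t 7.9 [0.6546 0.0622 0.2444] ang 22.65943658312567 F [-0.0814  0.5428  0.7184] w 0.9996949725347996 0.0 j6 68.28818446177944
shift [-121.3805 -147.6423   44.2677] spin -0.3405634168743177
```

View pics/d.png

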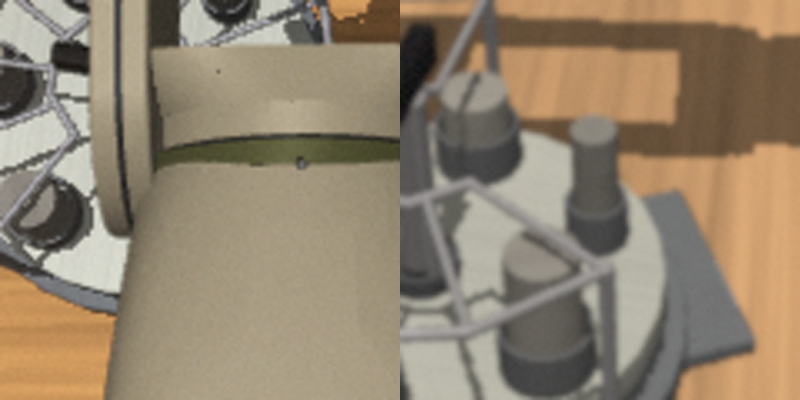

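The side view shows the slim plug standing clear in its sleeve by the tongue, with its top centre at crop (594,131), or pixel (298.2,279.3). The arm hides it in the top view.

```bash
python3 - <<'E'
from h import *
s=cams.camera("side");p=cast(s,[[298.2,279.3]],.125)[0];print(p,"axis-rel",np.hypot(*(p[:2]-[.573,.189])),ang(p[:2]-[.573,.189]),"to window",p[:2]-[.4857,.1517])
a=cast(s,[[291.5,280],[305.5,278.5]],.125);print(a)
E
```

```text
[0.4834 0.1544 0.125 ] axis-rel 0.09603155803451008 -158.90394723442043 to window [-0.0023  0.0027]
[[0.4946 0.1571 0.125 ]
 [0.4711 0.1514 0.125 ]]
```

The plug is 3.5 mm from mid-window, so no correction is needed. Moving over it, then down.

Request:
servo_tool(
  steps=[
    [-35,-43,0,0],
    [-70,-86,0,0],
    [-105,-129,0,0],
    [-122,-150,0,0],
    [-122,-150,0,0],
    [-122,-150,30,0],
    [-122,-150,60,0],
    [-122,-150,60,0],
  ],
)

```text
clock: 9.05
ee_pos: [0.4825, 0.1529, 0.1808]
eef_rot: [[0.923, 0.386, -0.005], [0.386, -0.923, -0.001], [-0.005, -0.001, -1.0]]
ft_force: [-0.3, 0.4, -0.5]
width: 0.999
grasp_force: 0.0
```

```bash
python3 go.py .484 .1537 .092 22.7; python3 - <<'E'
from h import *
t=cams.camera("top");s=cams.camera("side")
f=lambda i:cv2.resize(i[:,:,::-1],(400,400),interpolation=cv2.INTER_CUBIC)
cv2.imwrite("pics/e.png",np.hstack([f(t["image"][150:300,200:350]),f(s["image"][210:360,220:370])]))
E
```

```text
t 9.05 [0.4825 0.1529 0.1808] ang 22.703124180053486 F [-0.2918  0.4133 -0.5141] w 0.9990730932283439 0.0 j6 79.08368737126781
shift [ 2.0837 -0.0763 88.8148] spin 0.0031241800534758113
```

View pics/e.png

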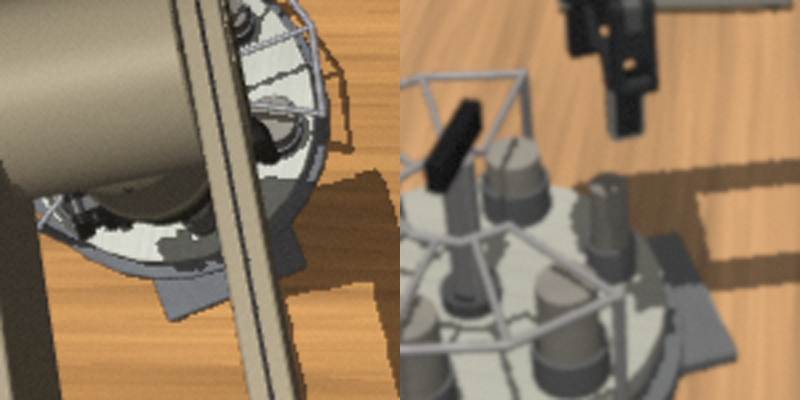

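The side view shows the near finger at crop (627,100) in line above the plug at (610,190), with both sides clear. Descending and gripping.

Request:
servo_tool(
  steps=[
    [1,0,20,0],
    [2,0,40,0],
    [2,0,60,0],
    [2,0,75,0],
    [2,0,88,0],
    [2,0,88,0],
    [2,0,88,0],
  ],
)

```text
clock: 10.02
ee_pos: [0.4864, 0.1542, 0.096]
eef_rot: [[0.923, 0.386, 0.001], [0.386, -0.923, 0.0], [0.001, 0.0, -1.0]]
ft_force: [0.6, -0.4, 0.4]
width: 1.004
grasp_force: 0.0
```

Request:
servo_tool(
  steps=[
    [0,0,0,0],
    [0,0,0,0],
    [0,0,0,0],
    [0,0,0,0],
    [0,0,0,0],
    [0,0,0,0],
  ],
  fingers=0,
  force=30,
)

```text
clock: 10.78
ee_pos: [0.4861, 0.1541, 0.0955]
eef_rot: [[0.923, 0.386, 0.0], [0.386, -0.923, 0.0], [0.0, 0.0, -1.0]]
ft_force: [-1.2, -0.0, 3.4]
width: 0.27
grasp_force: 29.5
```

Request:
servo_tool(
  steps=[
    [0,0,-8,0],
    [0,0,-20,0],
    [0,0,-40,0],
    [0,0,-65,0],
    [0,0,-90,0],
    [0,0,-115,0],
    [0,0,-130,0],
    [0,0,-130,0],
  ],
)

```text
clock: 11.78
ee_pos: [0.4867, 0.1542, 0.2269]
eef_rot: [[0.923, 0.386, 0.003], [0.386, -0.923, 0.001], [0.003, 0.001, -1.0]]
ft_force: [-0.6, 1.0, -1.3]
width: 0.265
grasp_force: 29.5
```

```bash
python3 go.py .518 -.327 .225 22.7; python3 - <<'E'
from h import *
t=cams.camera("top");s=cams.camera("side")
f=lambda i:cv2.resize(i[:,:,::-1],(400,400),interpolation=cv2.INTER_CUBIC)
cv2.imwrite("pics/f.png",np.hstack([f(t["image"][160:310,420:570]),f(s["image"][160:360,200:400])]))
E
```

```text
t 11.775 [0.4867 0.1542 0.2269] ang 22.68426259767233 F [-0.5967  1.0123 -1.2692] w 0.264520908734086 29.481606781482697 j6 79.14406430850893
shift [-156.7516  456.0795    1.6675] spin -0.015737402327658856
```

View pics/f.png

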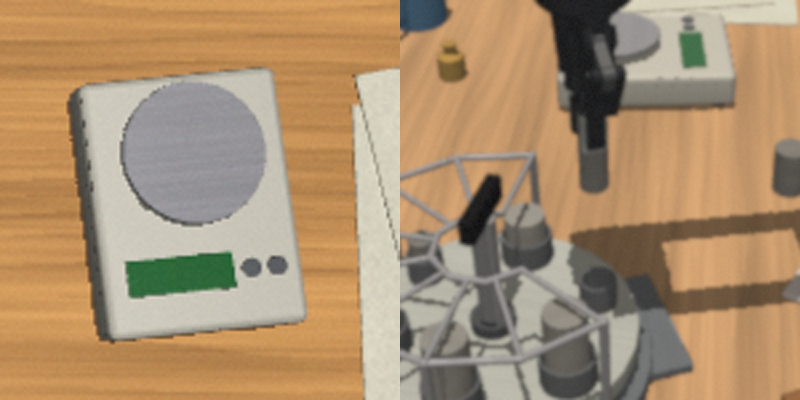

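The plug hangs upright in the fingers, with its foot at side crop (593,187). The pan is clear at top crop (195,152). Carrying it over.

Request:
servo_tool(
  steps=[
    [-8,23,0,0],
    [-22,65,0,0],
    [-38,110,0,0],
    [-54,157,0,0],
    [-70,204,0,0],
    [-86,250,0,0],
    [-102,297,0,0],
    [-118,343,0,0],
  ],
)

```text
clock: 12.88
ee_pos: [0.5085, -0.2092, 0.2236]
eef_rot: [[0.923, 0.386, -0.002], [0.386, -0.923, 0.001], [-0.001, -0.002, -1.0]]
ft_force: [0.1, 0.8, -0.5]
width: 0.268
grasp_force: 29.6
```

Request:
servo_tool(
  steps=[
    [-15,43,0,0],
    [-28,82,0,0],
    [-36,106,0,0],
    [-39,113,0,0],
    [-39,113,0,0],
    [-39,113,0,0],
  ],
)

```text
clock: 13.62
ee_pos: [0.517, -0.326, 0.225]
eef_rot: [[0.922, 0.387, -0.0], [0.387, -0.922, 0.001], [-0.0, -0.001, -1.0]]
ft_force: [-1.1, 0.4, -0.2]
width: 0.266
grasp_force: 29.6
```

```bash
python3 go.py .518 -.327 .1135 22.7; python3 - <<'E'
from h import *
t=cams.camera("top");s=cams.camera("side")
f=lambda i:cv2.resize(i[:,:,::-1],(400,400),interpolation=cv2.INTER_CUBIC)
cv2.imwrite("pics/g.png",np.hstack([f(t["image"][150:300,420:570]),f(s["image"][90:220,260:390])]))
E
```

```text
t 13.625 [ 0.517 -0.326  0.225] ang 22.743616631076005 F [-1.1071  0.3885 -0.2299] w 0.26623818841043956 29.616598784923553 j6 30.204791163386204
shift [  0.5633   1.4084 111.4682] spin 0.043616631076019985
```

View pics/g.png

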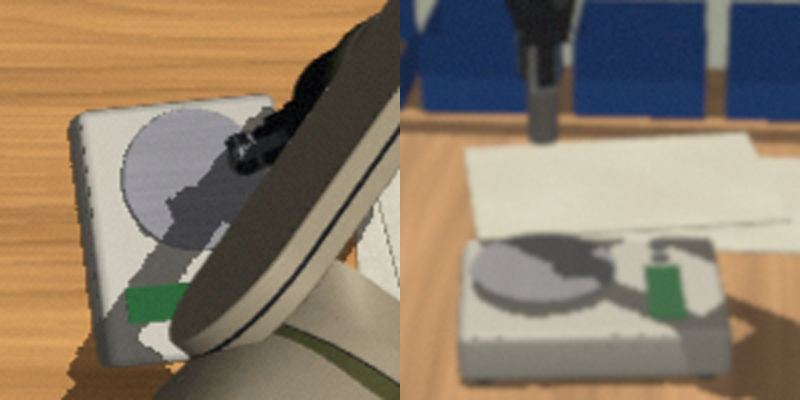

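The side view shows the upright plug at crop column 543, directly above the pan centre at (542,270). Lowering it.

Request:
servo_tool(
  steps=[
    [0,1,20,0],
    [0,1,45,0],
    [0,1,70,0],
    [0,1,90,0],
    [0,1,100,0],
    [0,1,104,0],
    [0,1,105,0],
    [0,1,105,0],
  ],
)

```text
clock: 14.72
ee_pos: [0.5178, -0.3285, 0.1212]
eef_rot: [[0.923, 0.386, 0.001], [0.386, -0.923, -0.001], [0.001, 0.001, -1.0]]
ft_force: [0.3, -0.1, -1.2]
width: 0.268
grasp_force: 29.6
```

Request:
servo_tool(
  steps=[
    [0,0,1,0],
    [0,0,2,0],
    [0,0,3,0],
    [0,0,4,0],
    [0,0,4,0],
    [0,0,4,0],
  ],
)

```text
clock: 15.48
ee_pos: [0.5173, -0.3281, 0.1163]
eef_rot: [[0.923, 0.386, 0.0], [0.386, -0.923, 0.0], [0.0, -0.0, -1.0]]
ft_force: [0.1, 0.3, -0.5]
width: 0.268
grasp_force: 29.6
```

Request:
servo_tool(
  steps=[
    [0,0,1,0],
    [0,0,1,0],
    [0,0,2,0],
    [0,0,2,0],
    [0,0,2,0],
  ],
)

```text
clock: 16.1
ee_pos: [0.5173, -0.3281, 0.1143]
eef_rot: [[0.923, 0.386, -0.0], [0.386, -0.923, -0.0], [-0.0, 0.0, -1.0]]
ft_force: [-1.1, -0.0, -0.7]
width: 0.268
grasp_force: 29.6
```

Request:
servo_tool(
  steps=[
    [0,0,0.5,0],
    [0,0,0.5,0],
    [0,0,1,0],
    [0,0,1,0],
    [0,0,1,0],
  ],
)

```text
clock: 16.73
ee_pos: [0.5174, -0.3281, 0.1136]
eef_rot: [[0.923, 0.386, 0.0], [0.386, -0.923, -0.0], [0.0, 0.0, -1.0]]
ft_force: [-1.1, -0.1, 3.3]
width: 0.269
grasp_force: 30.0
```

Contact is at TCP z = 0.1136, as predicted. Releasing.

Request:
servo_tool(
  steps=[
    [0,0,0,0],
    [0,0,0,0],
    [0,0,0,0],
  ],
  fingers=0.4,
)

```text
clock: 17.1
ee_pos: [0.5173, -0.3281, 0.1132]
eef_rot: [[0.923, 0.386, -0.0], [0.386, -0.923, 0.0], [-0.0, -0.0, -1.0]]
ft_force: [-0.2, -0.6, -0.5]
width: 0.396
grasp_force: 0.0
```

Request:
servo_tool(
  steps=[
    [0,0,0,0],
    [0,0,0,0],
    [0,0,0,0],
    [0,0,0,0],
    [0,0,-10,0],
    [0,0,-30,0],
    [0,0,-60,0],
    [0,0,-90,0],
  ],
  fingers=1,
)

```text
clock: 18.1
ee_pos: [0.5176, -0.3283, 0.2061]
eef_rot: [[0.923, 0.386, 0.001], [0.386, -0.923, -0.001], [0.001, 0.001, -1.0]]
ft_force: [0.0, -0.4, -0.1]
width: 0.999
grasp_force: 0.0
```

Request:
servo_tool(
  steps=[
    [0,0,-30,0],
    [0,0,-50,0],
    [0,0,-50,0],
    [0,0,-50,0],
  ],
)

```text
clock: 18.6
ee_pos: [0.5169, -0.3278, 0.2521]
eef_rot: [[0.923, 0.386, -0.001], [0.386, -0.923, 0.001], [-0.001, -0.001, -1.0]]
ft_force: [0.1, -0.5, -0.7]
width: 1.001
grasp_force: 0.0
```

```bash
python3 - <<'E'
from h import *
t=cams.camera("top");s=cams.camera("side")
f=lambda i:cv2.resize(i[:,:,::-1],(400,400),interpolation=cv2.INTER_CUBIC)
cv2.imwrite("pics/h.png",np.hstack([f(t["image"][150:300,420:570]),f(s["image"][90:220,260:390])]))
E
```

```text
(no output)
```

View pics/h.png

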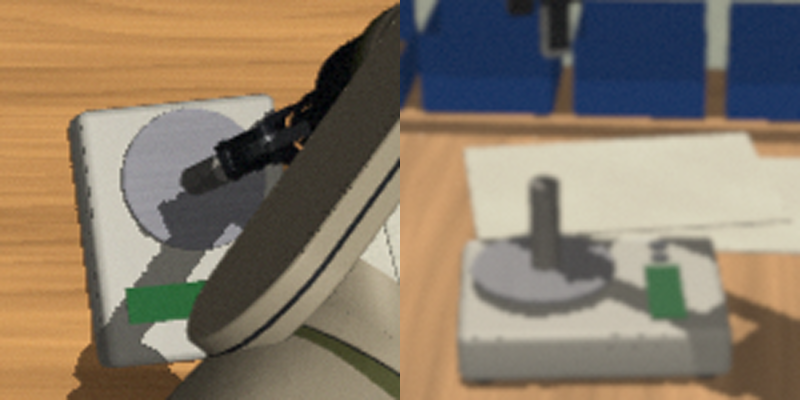

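The plug stands upright in the middle of the pan, with its foot at side crop (544,268). The gripper is clear of it.

```bash
python3 -c "
from bench import bot
print(bot.hand_in())"
```

```text
the job is handed in; nothing more can be done
None
```

I turned the carousel until the long slim plug stood about 3–4 mm from mid-window, lifted the plug out, set it upright in the middle of the balance's pan, and handed the job in at about 19 s; no verdict was returned.

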